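# Take the wheel axle from the length gauge and show its threaded end to the camera

### The arm

A 7-joint arm with a two-finger parallel gripper is mounted at the origin on the work surface. World frame = base frame: x ahead of the robot, y to its left, z up, the work surface at z = 0. Lengths are in m, angles in rad, forces in N, time in s.
With the tool pointing down it reaches from about 0.425 to 0.95 m from the base axis. Payload 16.7 kg.
Tool frame: the origin (TCP) lies on the centre line of the jaws, within the pads' length; the fingertips stand bot.tip_extent ahead of it and the grasp point (between the pads) lies 2 mm behind it (bot.tip_extent is the distance from the TCP to the fingertips, in m); z points along the fingers, y is the line along which they close (so a half turn about z gives the same grasp; the last joint's range is limited). The gripper opens to 94 mm and grips with 3 to 60 N. Pads are 16 mm wide; open, the fingers measure 119 mm over their backs; the gripper's body (75 mm by 177 mm) begins 78 mm behind the grasp point.
Start: joints at [1.135, 0.426, 0.074, 1.606, -0.034, 1.111, -0.067], TCP at [0.19, -0.648, 0.222] pointing down, gripper open.
Joint ranges: [-2.85, 2.85], [-0.5, 2.14], [-1.23, 1.37], [0.21, 2.46], [-1.02, 4.16], [0.16, 2.05], [-2.73, 2.73]. Speed limits (rad/s): [1.89, 1.89, 2.39, 2.39, 3.01, 3.01, 3.01].

### API

Orientations are given as a 3x3 rotation matrix whose columns are the frame's x, y, z axes.
In Python, from rig import bot, get_image, calibration, job, nets gives the robot as it stands.
- The arm moves only by the tool play_rows, never from a script. Its arguments are lists of equal length, an entry for each row: "offset": the shift along the world's x, y, z in cm, a list of three; "turn": the turn about the world's z in rad; "fingers": the opening, from -1 (shut) to 1 (fully open), so that 0 is half open. A call has 1 to 10 rows; each row is the pose to reach, as a shift and turn from the pose commanded when the call began; what a row does not reach only later rows make up. A row lasts 1/8 s, in which the tool goes at most 62.5 mm and 10.7 degrees, less where a joint would pass 70% of its speed; a pose out of reach is approached as far as the arm can. A call with a gripper value outside its range is refused whole. The fingers move at their own pace and stop on an object; "grip_force" is the grip in N (left out, the last holds). Time passes only in rows, so rows that repeat a pose let the fingers close. It gives the time, the measured TCP pose, the force, the opening and the grip force at its end, in the units of the state.
- bot.get_state(): the state, without advancing time (a new reading comes with each control period).
- get_image(name): name is "side" or "top"; returns (picture, depth): 420x560x3 uint8, blue, green, red; 420x560 float32, m along the optical axis (not along the pixel's ray), 0 where there is no reading.
- calibration(name): a dict with "intrinsics" (3x3 intrinsics, pixels), "k1" (the pictures are not rectified: a ray, as slopes to the right and down, at radius r is drawn at 1 + k1 r^2 times it, then the intrinsics apply), "rvec" (rotation vector, rad) and "tvec" (3), from world to camera coordinates, as OpenCV has them. Camera axes: x right, y down, z forward; pixel columns grow to the right and rows downward; lengths in m; the calibration is good to about 2 mm. A picture is of the moment at which its call begins. calibration takes no time and is no camera call.
- job.hand_in(): hands the job in; it is judged then, once.
Trained networks look in the newest picture that a camera, given by its name, has taken for a name from the list of things; names that differ only in an ending like _2 or _b are one class to them, and where a whole thing is asked for, a point or a joint stands for the part that bears it (a point fixed in the world has none). Each returns a list of dicts, best first, with "conf" (0 to 1); they miss things now and then, are a little off and sometimes report something else, mostly with a low value. They report only what shows in the picture. A call takes as long as a camera call. They do not tell look-alikes from the thing itself.
- nets.boxes_of(camera, thing): "centre" ([column, row] in pixels, amid what is visible of it).
The state is a dict: "time": time; "qpos": joint angles; "dq": joint speeds; "joint_efforts": joint torques, N m; "tcp_pos": TCP position; "orientation": TCP orientation; "force": force on the tool from outside, world axes, zero at the start; "torque": the same for the moment, N m; "grip_width": finger opening in m; "finger_force": force on a finger pad.
Only numpy, scipy, OpenCV 4.12 (cv2) and the standard library are available. Lean on these libraries where they do the work, as an engineer would, in place of code of your own. Each camera call takes 0.05 s, during which the arm holds its last target. There are 200 camera calls.

### The job

The wheel axle on the goods-in bench has passed its length check: loosen the wing knob of the gauge's sliding stop, draw the stop back clear of the axle and take the axle out. Hold it up level in front of the inspection camera for the end-face check, threaded end towards the lens and square to it, on the lens's centre line and about 10 cm away, and finish while holding it still there. Do not touch the camera or its stand, and do not disturb the other goods on the bench.

Things in the scene. Friction and masses are not known exactly. Their poses are not given: they have to be found in the camera images.
- gauge: Length gauge, fixed: aluminium rail along its y axis (y -135 to 200 mm), 60 wide, top 30 mm above the bench; origin on the bench, mid-width. At the -y end a steel anvil block 56 wide, 94 mm high, flat face at y = -95, bears on the axle's head. Two V rests 36 wide, 12 thick, 80 mm high, at y = -55 and 31 carry the axle along y, centre line at x = 0, z = 75 mm; between them it is free all round.
- stop (a joint): Sliding stop, a steel block on the rail: m drawn back along the gauge's +y; 0 at the start, 0.05 at most. Slides with 2 N once the knob is loose and stays where left.
- stop_face (a point): Centre of the mouth of the stop's round cup (29 mm outside, 21 bore), on the axle's line; at joint stop = 0 at gauge y = 70 mm. The cup hoods the last 10 mm of the thread, so the axle lifts out only with the stop over 12 mm back. The stop's block, 64 wide, 44 long, 86 mm high, begins 15 mm behind this point. x, y, z axes as the gauge's.
- knob (a joint): Wing knob that clamps the stop, rad: 0 fully tight, growing anticlockwise seen from above (unscrewing), end of thread 4.7. Starts between 0 and 0.3, locking the stop against over 30 N; the lock fades until the stop is free at about 1.0; a quarter turn is plenty. Needs about 0.3 N m; the knob rises 1.5 mm per rad.
- knob_grip (a point): Middle of the clamp knob's wing, on its vertical axis, on top of the stop (travels with it; gauge y = 107 mm at the start), 114 mm above the bench. The wing is a black bar 46 long along this point's x, 12 thick along its y, 26 mm high, 14 mm clear of the block's top. Its x axis turns with the knob and lies along the gauge's x (across the rail) at joint 0. The stop can be drawn along by the knob.
- axle_mid (a point): Wheel axle, a plain steel bolt 175 mm long, about 0.26 kg, lying in the gauge: this point is half-way along its centre line (gauge y = -7.5 mm). y axis along it from head to thread; it may roll, so x and z mean nothing. Shank 15 mm diameter, head 23 across and 10 long at the -y end, thread 12 diameter and 25 long at the +y end. Balances 13 mm from here towards the head.
- axle_tip (a point): Centre of the end face of the axle's threaded end, 87.5 mm from axle_mid along its +y.
- axle_head (a point): Centre of the end face of the axle's head, 87.5 mm from axle_mid along its -y.
- lens (a point): Centre of the front glass of the inspection camera's lens, 0.20 to 0.28 m above the bench. Its x axis is the optical axis and points out of the lens, level, towards what it looks at; z up. Black barrel 34 mm in diameter, 30 long, on a grey housing 50 long, 48 wide, 48 high.
- camstand: The camera's stand, fixed: base plate 150 by 140 mm, 12 thick, and a steel post 22 mm in diameter, 318 mm high, through its origin (on the bench). Its x axis is where the camera looks; the lens's front is 100 mm ahead of the post's axis.
- oil: Grey oil bottle with a black cap, 72 mm in diameter, 200 high, standing; origin under its centre. Not to be disturbed.
- bearing: Steel wheel bearing lying flat, 46 mm outside, 17 bore, 14 high; origin under its centre. Not to be disturbed.
- carton: Open cardboard carton of more axles, 130 by 200 mm, 75 high, its two short flaps turned out; origin under its centre. Not to be disturbed.
There are look-alikes about, which are no part of the job. Of the things that look like the part that bears axle_mid, the smallest one is meant.

How it is judged:
By the outcome, as a careful person would: the job done as asked, in the order asked, and still so for the second after the job is handed in, while the arm keeps its last pose, push and grip.
It also fails if it takes over 53 s, if anything falls off the work surface, if the arm or the gripper's body presses on something with over 40 N, if the wrist force passes 120 N, or if a joint passes its speed limit or range.

## Working session

There is one attempt and no reset: what is moved stays moved. The work goes in short steps, Python scripts to look and compute and a tool call to move; the robot and the scene stay as the last step left them, time stands still between calls to the robot, and variables do not carry over. Pictures are saved under pics/ and viewed, at most 10 in all, crops included, and the job is handed in when it is done.

Besides the shell and the picture viewer there is one more tool, called after "Emit:" as name(argument=value, ...), one argument or row to a line, values as JSON. play_rows: Moves the arm, as the interface text tells. Its arguments: {"type":"object","properties":{"offset":{"type":"array"},"turn":{"type":"array"},"fingers":{"type":"array"},"grip_force":{"type":"number"}},"required":["offset","turn","fingers"]}

```bash
mkdir -p pics; cat > h.py <<'E'
import numpy as np, cv2
from rig import bot, get_image, calibration, job, nets
def cam(n):
    c=calibration(n); K=np.array(c["intrinsics"],float); R=cv2.Rodrigues(np.array(c["rvec"],float))[0]
    return K,float(c["k1"]),R,np.array(c["tvec"],float).ravel()
def ray(n,px):
    K,k1,R,t=cam(n); d=cv2.undistortPoints(np.array([[px]],float),K,np.array([k1,0,0,0]))[0,0]
    return -R.T@t, R.T@np.array([d[0],d[1],1.])
def at_depth(n,px,z):
    o,d=ray(n,px); return o+d*z
def at_z(n,px,h):
    o,d=ray(n,px); return o+d*(h-o[2])/d[2]
def proj(n,P):
    K,k1,R,t=cam(n); return cv2.projectPoints(np.array(P,float).reshape(-1,3),cv2.Rodrigues(R)[0],t,K,np.array([k1,0,0,0.]))[0].reshape(-1,2)
def cloud(n,dep):
    K,k1,R,t=cam(n); v,u=np.mgrid[0:420,0:560]
    d=cv2.undistortPoints(np.stack([u.ravel(),v.ravel()],1).astype(float)[:,None],K,np.array([k1,0,0,0]))[:,0]
    c=np.c_[d,np.ones(len(d))]*dep.ravel()[:,None]
    return ((c-t)@R).reshape(420,560,3)
E
python3 - <<'E'
from h import *
ims=[]
for n in("side","top"):
    im,d=get_image(n); cv2.imwrite(f"pics/{n}0.png",im); np.save(n+"0.npy",d)
    C=cloud(n,d)
    for th in("gauge","stop","knob","axle_mid","lens","camstand","oil","bearing","carton"):
        for r in nets.boxes_of(n,th)[:4]:
            u,v=map(int,np.round(r["centre"])); print(n,th,round(r["conf"],2),u,v,C[v,u].round(3) if d[v,u]>0 else 0)
s=bot.get_state(); print(bot.tip_extent,{k:np.round(v,3) for k,v in s.items()})
E
```

```text
side gauge 0.76 296 203 [ 0.47  -0.055  0.087]
side gauge 0.51 296 194 [ 0.471 -0.062  0.122]
side stop 0.82 299 206 [ 0.461 -0.05   0.079]
side axle_mid 0.74 294 168 [ 0.487 -0.232  0.065]
side axle_mid 0.69 287 292 [0.48  0.225 0.017]
side axle_mid 0.68 299 192 [ 0.462 -0.065  0.128]
side axle_mid 0.64 362 170 [ 0.25  -0.28   0.022]
side lens 0.72 253 327 [0.536 0.457 0.258]
side camstand 0.78 251 365 0
side camstand 0.49 300 194 [ 0.459 -0.069  0.115]
side oil 0.67 292 117 [ 0.509 -0.472  0.092]
side oil 0.29 299 207 [ 0.461 -0.05   0.074]
side bearing 0.45 216 199 [ 0.748 -0.129  0.003]
side carton 0.97 185 275 [0.783 0.194 0.027]
top gauge 0.63 452 220 [ 0.491 -0.478  0.134]
top gauge 0.57 329 233 [ 0.468 -0.122  0.082]
top gauge 0.3 319 236 [ 0.459 -0.091  0.085]
top stop 0.97 312 236 [ 0.457 -0.068  0.119]
top stop 0.7 352 227 [ 0.484 -0.193  0.084]
top knob 0.43 315 238 [ 0.451 -0.076  0.124]
top axle_mid 0.98 383 304 [ 0.246 -0.288  0.018]
top axle_mid 0.78 352 226 [ 0.487 -0.193  0.081]
top axle_mid 0.61 224 237 [0.47  0.209 0.02 ]
top lens 0.81 125 204 [0.546 0.438 0.255]
top camstand 0.9 146 212 [0.557 0.46  0.032]
top oil 0.9 454 221 [ 0.488 -0.482  0.139]
top bearing 0.48 322 152 [ 0.745 -0.118  0.009]
top carton 0.84 222 142 [0.782 0.211 0.036]
0.017 {'time': np.float64(1.0), 'qpos': array([ 1.135,  0.426,  0.074,  1.606, -0.034,  1.111, -0.067]), 'dq': array([-0.002,  0.002, -0.   ,  0.   , -0.001, -0.001,  0.001]), 'joint_efforts': array([-1.0000e-03, -9.3552e+01,  3.6620e+00, -4.5456e+01, -4.9000e-02,
        1.3000e-02,  0.0000e+00]), 'tcp_pos': array([ 0.19 , -0.648,  0.222]), 'orientation': array([[ 0.959,  0.282,  0.   ],
       [ 0.282, -0.959,  0.   ],
       [ 0.   , -0.   , -1.   ]]), 'force': array([0.104, 0.559, 0.115]), 'torque': array([ 0.041,  0.033, -0.044]), 'finger_force': np.float64(0.0), 'grip_width': np.float64(0.094)}
```

View pics/side0.png

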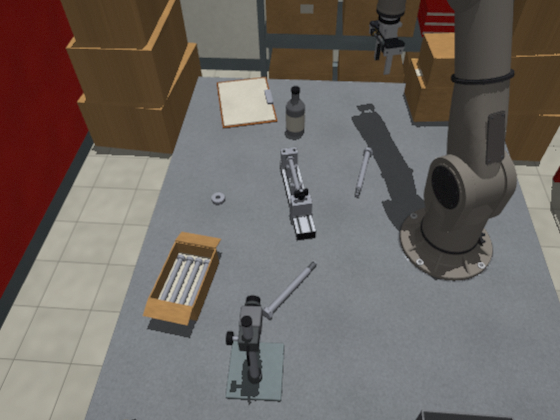

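View pics/top0.png

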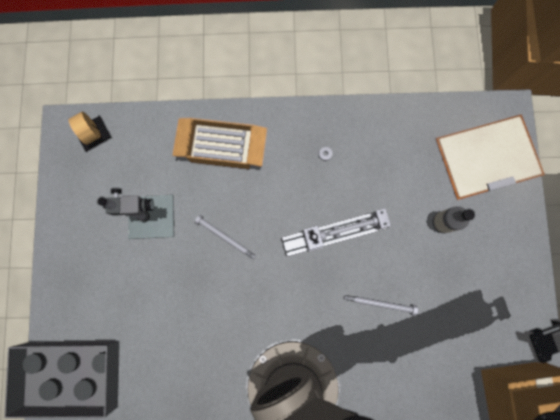

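```bash
python3 - <<'E'
from h import *
def crop(n,u,v,w,h,s):
    im=cv2.imread(f"pics/{n}0.png")[v:v+h,u:u+w]; return cv2.resize(im,(w*s,h*s),interpolation=cv2.INTER_CUBIC)
a=np.zeros((600,800,3),np.uint8)
c=crop("top",275,200,120,60,4);a[:240,:480]=c
c=crop("top",90,175,90,70,3);a[240:450,:270]=c
c=crop("side",260,140,65,100,5)[:500];a[:500,480:800]=c[:,:320]
c=crop("side",220,290,70,110,3);a[250:580,270:480]=c
cv2.imwrite("pics/crops.png",a)
for n in("top","side"):
    d=np.load(n+"0.npy");C=cloud(n,d);P=C[d>0]
    def sel(lo,hi,z0,z1): 
        m=(P[:,0]>lo[0])&(P[:,0]<hi[0])&(P[:,1]>lo[1])&(P[:,1]<hi[1])&(P[:,2]>z0)&(P[:,2]<z1);return P[m]
    g=sel((.38,-.33),(.57,.08),.02,.2)
    r=cv2.minAreaRect((g[:,:2]*1000).astype(np.float32));print(n,"gauge",r,len(g))
    for z0,z1 in((.02,.036),(.07,.09),(.09,.105),(.108,.14)):
        q=sel((.38,-.33),(.57,.08),z0,z1)
        if len(q)>4: print(z0,len(q),q.mean(0).round(3),cv2.minAreaRect((q[:,:2]*1000).astype(np.float32)))
    q=sel((.4,.3),(.7,.65),.005,.022);print("base",len(q),cv2.minAreaRect((q[:,:2]*1000).astype(np.float32)))
    q=sel((.4,.3),(.7,.65),.15,.4);print("camhead",len(q))
    for z in np.arange(.15,.36,.02):
        w=q[(q[:,2]>=z)&(q[:,2]<z+.02)]
        if len(w)>3: print(round(z,2),len(w),w.mean(0).round(3),[np.round(t,1) for t in cv2.minAreaRect((w[:,:2]*1000).astype(np.float32))])
    q=sel((.4,-.56),(.6,-.4),.05,.15);print("oil",q.mean(0))
E
```

```text
top gauge ((472.24957275390625, -144.46897888183594), (67.91999053955078, 330.6891174316406), 12.947155952453613) 2090
0.02 1114 [ 0.467 -0.122  0.029] ((472.0809631347656, -143.73562622070312), (67.91999053955078, 329.1842041015625), 12.947155952453613)
0.07 616 [ 0.475 -0.151  0.082] ((479.0810546875, -175.669677734375), (63.89285659790039, 252.1757354736328), 12.580761909484863)
0.09 184 [ 0.507 -0.274  0.094] ((485.6376953125, -181.5291748046875), (55.89622116088867, 242.5577850341797), 12.79723072052002)
0.108 88 [ 0.456 -0.074  0.123] ((456.8792724609375, -75.32298278808594), (43.82944107055664, 22.235004425048828), 6.947705268859863)
base 1644 ((549.7530517578125, 474.8887023925781), (349.3958740234375, 298.5222473144531), 89.97542572021484)
camhead 1007
0.21 62 [0.536 0.426 0.223] [array([557. , 440.8]), array([139.3,  70.1]), np.float64(88.4)]
0.23 300 [0.553 0.418 0.242] [array([545.1, 436.9]), array([130.5,  76.8]), np.float64(70.5)]
0.25 515 [0.545 0.441 0.255] [array([543.7, 439.4]), array([113.3,  69.9]), np.float64(72.1)]
0.27 30 [0.543 0.466 0.28 ] [array([544.2, 467.
[... 1198 characters left out ...]
.float64(79.5)]
0.19 11 [0.545 0.51  0.198] [array([544.4, 509.8]), array([5.6, 2.6]), np.float64(39.0)]
0.21 104 [0.543 0.481 0.221] [array([541. , 470.7]), array([97. , 54.8]), np.float64(43.1)]
0.23 392 [0.556 0.446 0.242] [array([559.1, 439.7]), array([139.7,  73. ]), np.float64(87.8)]
0.25 598 [0.545 0.446 0.255] [array([555.1, 435.6]), array([113. ,  63.8]), np.float64(88.8)]
0.27 44 [0.545 0.479 0.279] [array([544.5, 477.5]), array([21.6, 10.5]), np.float64(17.4)]
0.29 47 [0.544 0.479 0.3  ] [array([544.4, 478.8]), array([21.1, 10.3]), np.float64(16.9)]
0.31 112 [0.546 0.472 0.318] [array([546. , 471.6]), array([22.7, 24.5]), np.float64(57.8)]
oil [ 0.50093601 -0.47677443  0.10389747]
```

View pics/crops.png

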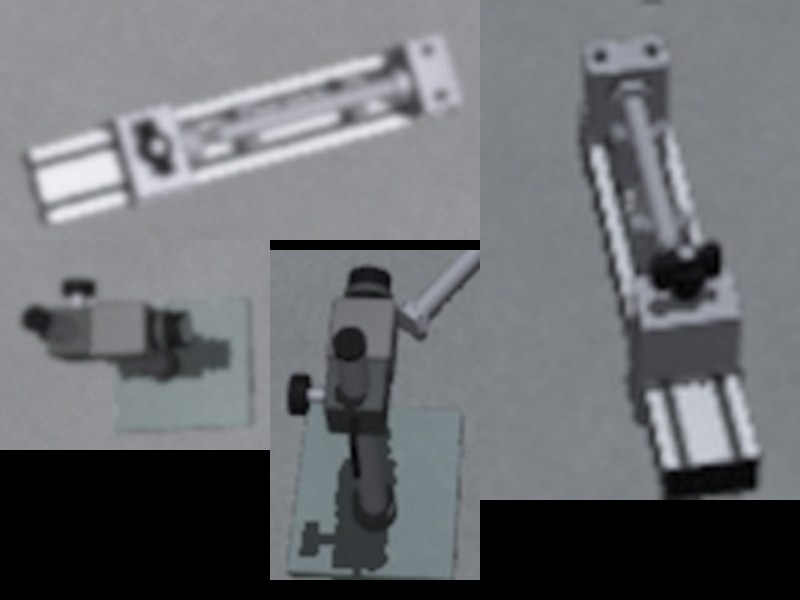

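```bash
cat > fit.py <<'E'
from h import *
from scipy.optimize import least_squares
def box(p,c,h):
    q=np.abs(p-c)-h; return np.linalg.norm(np.maximum(q,0),axis=1)+np.minimum(q.max(1),0)
def cyl(p,a,b,r):
    a=np.array(a,float);b=np.array(b,float);L=np.linalg.norm(b-a);u=(b-a)/L
    s=(p-a)@u; rad=np.linalg.norm(p-a-np.outer(s,u),axis=1)
    q=np.c_[rad-r,np.abs(s-L/2)-L/2]; return np.linalg.norm(np.maximum(q,0),axis=1)+np.minimum(q.max(1),0)
def loc(P,x,y,yaw,z=0):
    c,s=np.cos(yaw),np.sin(yaw); d=P-[x,y,z]; return np.c_[d[:,0]*c+d[:,1]*s,-d[:,0]*s+d[:,1]*c,d[:,2]]
def gsdf(p,st=0.):
    return np.min([box(p,[0,.0325,.015],[.03,.1675,.015]),box(p,[0,-.115,.047],[.028,.02,.047]),
      box(p,[0,.107+st,.058],[.032,.022,.028]),cyl(p,[0,-.085,.075],[0,.055,.075],.0075),cyl(p,[0,-.095,.075],[0,-.085,.075],.0115),
      cyl(p,[0,.07+st,.075],[0,.085+st,.075],.0145),box(p,[0,-.055,.04],[.018,.006,.04]),box(p,[0,.031,.04],[.018,.006,.04])],axis=0)
def csdf(p): # post-origin frame, z rel to lens
    return np.min([cyl(p,[.07,0,0],[.1,0,0],.017),box(p,[.045,0,0],[.025,.024,.024]),cyl(p,[0,0,-.15],[0,0,.318-.24],.011)],axis=0)
def pts(n,d,lo,hi):
    P=cloud(n,d)[d>0]; return P[((P>lo)&(P<hi)).all(1)]
E
python3 - <<'E'
from fit import *
for n in("top","side","both"):
    G=[];W=[];L=[]
    for m in(("top","side") if n=="both" else (n,)):
        d=np.load(m+"0.npy")
        G.append(pts(m,d,[.38,-.36,.012],[.57,.08,.2]));L.append(pts(m,d,[.48,.33,.18],[.62,.52,.34]))
    G=np.vstack(G);L=np.vstack(L)
    Gb=G[G[:,2]<.1]
    f=least_squares(lambda v:gsdf(loc(Gb,*v)),[.48,-.175,.23],loss="soft_l1",f_scale=.002).x
    print(n,"gauge",f.round(4),"res",np.median(abs(gsdf(loc(Gb,*f)))).round(4))
    w=loc(G,*f);w=w[(w[:,2]>.103)&(abs(w[:,1]-.107)<.04)&(abs(w[:,0])<.04)]
    best=min((least_squares(lambda v:box(loc(w,v[0],v[1],v[2]),np.array([0,0,.114]),np.array([.023,.006,.013])),[0,.107,a],loss="soft_l1",f_scale=.002) for a in np.arange(-1.4,1.5,.2)),key=lambda r:r.cost)
    print(" wing",best.x.round(3),best.cost*1e6,len(w),w[:,2].max().round(3))
    for r in nets.boxes_of("top","knob")[:0]:pass
    def cs(v): # v: lens x,y,z,yaw
        return csdf(loc(L,v[0]-.1*np.cos(v[3]),v[1]-.1*np.sin(v[3]),v[3],v[2]))
    b=min((least_squares(cs,[.55,.38,z,a],loss="soft_l1",f_scale=.002) for a in(-1.8,-1.57,-1.3) for z in (.22,.25)),key=lambda r:r.cost)
    print(" lens",b.x.round(4),"res",np.median(abs(cs(b.x))).round(4),len(L))
E
```

```text
top gauge [ 0.4823 -0.1783  0.2443] res 0.0014
 wing [0.001 0.107 0.133] 149.16363817754836 90 0.131
 lens [ 0.5489  0.3757  0.2326 -1.5416] res 0.002 1007
side gauge [ 0.484  -0.1784  0.2386] res 0.0017
 wing [-0.003  0.11   0.38 ] 237.40250296579467 110 0.128
 lens [ 0.5526  0.3855  0.234  -1.5207] res 0.0044 1322
both gauge [ 0.4834 -0.1784  0.2402] res 0.0015
 wing [-0.     0.108  0.192] 403.5669212269478 200 0.131
 lens [ 0.5501  0.3799  0.2329 -1.5394] res 0.0036 2329
```

Emit:
play_rows(
  offset=[
    [3,6,2],
    [6,12,2],
    [9,18,2],
    [12,25,2],
    [15,32,2],
    [18,39,2],
    [21,46,2],
    [24,52,2],
    [26.8,57.4,1],
    [26.8,57.4,-2],
  ],
  turn=[0,0,0,0.05,0.1,0.14,0.14,0.14,0.14,0.14],
  fingers=[1,1,1,0.5,0,0,0,0,0,0],
  grip_force=40,
)

```text
time: 2.4
tcp_pos: [0.4523, -0.0875, 0.2121]
orientation: [[0.911, 0.413, 0.004], [0.413, -0.911, -0.001], [0.003, 0.002, -1.0]]
force: [0.8, -1.1, -1.4]
grip_width: 0.0471
finger_force: 0.0
```

Emit:
play_rows(
  offset=[
    [0,0,0],
    [0,0,0],
    [0,0,0],
  ],
  turn=[0,0,0],
  fingers=[0,0,0],
)

```text
time: 2.78
tcp_pos: [0.4504, -0.0906, 0.2114]
orientation: [[0.912, 0.411, 0.001], [0.411, -0.912, -0.0], [0.0, 0.001, -1.0]]
force: [0.1, 0.2, -0.5]
grip_width: 0.0472
finger_force: 0.0
```

Emit:
play_rows(
  offset=[
    [0.7,1.6,0],
    [0.7,1.6,-3],
    [0.7,1.6,-6],
    [0.7,1.6,-8.9],
    [0.7,1.6,-8.9],
    [0.7,1.6,-8.9],
    [0.7,1.6,-8.9],
    [0.7,1.6,-8.9],
    [0.7,1.6,-8.9],
    [0.7,1.6,-8.9],
  ],
  turn=[0,0,0,0,0,0,0,0,0,0],
  fingers=[0,0,0,0,0,-1,-1,-1,-1,-1],
  grip_force=40,
)

```text
time: 4.03
tcp_pos: [0.4585, -0.0745, 0.1226]
orientation: [[0.911, 0.412, 0.002], [0.412, -0.911, -0.001], [0.001, 0.002, -1.0]]
force: [2.4, -9.1, 2.5]
grip_width: 0.0117
finger_force: 40.0
```

Emit:
play_rows(
  offset=[
    [0,-0.1,0],
    [0,-0.1,0.04],
    [0,-0.1,0.06],
    [0,-0.1,0.09],
    [0,-0.1,0.11],
    [0,-0.1,0.14],
    [0,-0.1,0.16],
    [0,-0.1,0.19],
    [0,-0.1,0.19],
    [0,-0.1,0.19],
  ],
  turn=[0.1,0.25,0.4,0.55,0.7,0.85,1.0,1.15,1.25,1.25],
  fingers=[-1,-1,-1,-1,-1,-1,-1,-1,-1,-1],
)

```text
time: 5.28
tcp_pos: [0.4576, -0.0744, 0.1236]
orientation: [[-0.104, 0.995, 0.0], [0.995, 0.104, 0.0], [0.0, 0.0, -1.0]]
force: [4.1, 0.3, -11.0]
grip_width: 0.0116
finger_force: 40.0
```

```bash
python3 -c "
from h import *
s=bot.get_state();print(s['qpos'].round(2),s['torque'].round(2),s['force'].round(1))"
```

```text
[ 0.57  0.26 -0.62  2.13  0.21  0.81 -0.07] [-0.05 -1.13  0.01] [  4.1   0.3 -11. ]
```

Emit:
play_rows(
  offset=[
    [-0.12,0.5,0],
    [-0.24,1,0],
    [-0.36,1.5,0],
    [-0.48,2,0],
    [-0.6,2.45,0],
    [-0.72,2.95,0],
    [-0.84,3.4,0],
    [-0.84,3.4,0],
    [-0.84,3.4,0],
  ],
  turn=[0,0,0,0,0,0,0,0,0],
  fingers=[-1,-1,-1,-1,-1,-1,-1,-1,-1],
)

```text
time: 6.4
tcp_pos: [0.4491, -0.0402, 0.1237]
orientation: [[-0.105, 0.994, -0.0], [0.994, 0.105, 0.0], [0.0, -0.0, -1.0]]
force: [3.0, 2.6, -18.0]
grip_width: 0.0115
finger_force: 39.9
```

Emit:
play_rows(
  offset=[
    [0,0,0],
    [0,0,0],
    [0,0,0],
    [0,0,2],
    [0,0,6],
    [1.3,-5.2,6],
    [2.6,-10.4,6],
    [3.9,-15.8,6],
    [3.9,-15.8,6],
    [3.9,-15.8,6],
  ],
  turn=[0,0,0,0,0,0.05,0.1,0.136,0.136,0.136],
  fingers=[0,0,0,0,0,0,0,0,0,0],
)

```text
time: 7.65
tcp_pos: [0.488, -0.1981, 0.1837]
orientation: [[-0.238, 0.971, -0.0], [0.971, 0.238, 0.0], [0.0, -0.0, -1.0]]
force: [0.1, -0.0, 0.4]
grip_width: 0.0471
finger_force: 0.0
```

```bash
python3 - <<'E'
from fit import *
print({k:bot.get_state()[k].round(4) for k in("tcp_pos","orientation","force")})
a=[]
for n in("side","top"):
    im,d=get_image(n); np.save(n+"1.npy",d); 
    c=proj(n,[.47,-.1,.08])[0].astype(int); a.append(cv2.resize(im[c[1]-60:c[1]+60,c[0]-65:c[0]+65],(390,360),interpolation=cv2.INTER_CUBIC))
cv2.imwrite("pics/p2.png",np.hstack(a))
E
```

```text
{'tcp_pos': array([ 0.488 , -0.1981,  0.1837]), 'orientation': array([[-2.383e-01,  9.712e-01, -3.000e-04],
       [ 9.712e-01,  2.383e-01,  4.000e-04],
       [ 5.000e-04, -2.000e-04, -1.000e+00]]), 'force': array([ 0.057 , -0.0112,  0.3784])}
```

View pics/p2.png

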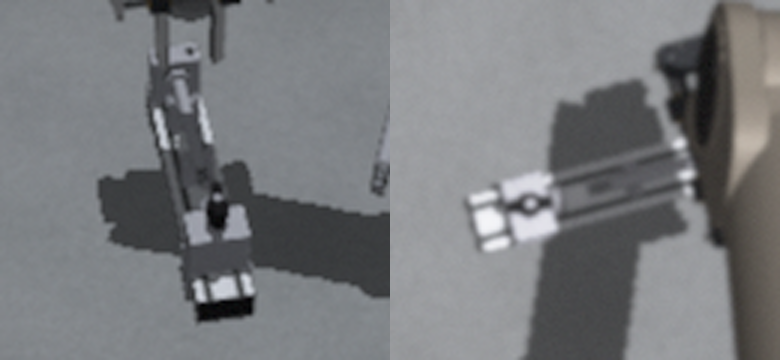

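The pictures show the stop drawn back (block at about (530,205) in the right half), with the wing along the rail and the axle still in the rests. I'll descend and grip.

Emit:
play_rows(
  offset=[
    [0,0,-4],
    [0,0,-8],
    [0,0,-11],
    [0,0,-11],
    [0,0,-11],
    [0,0,-11],
    [0,0,-11],
    [0,0,-11],
    [0,0,-11],
  ],
  turn=[0,0,0,0,0,0,0,0,0],
  fingers=[0,0,0,0,-1,-1,-1,-1,-1],
  grip_force=40,
)

```text
time: 8.88
tcp_pos: [0.4886, -0.1986, 0.0744]
orientation: [[-0.238, 0.971, 0.001], [0.971, 0.238, -0.0], [-0.001, 0.001, -1.0]]
force: [-1.7, 0.1, 7.4]
grip_width: 0.0138
finger_force: 40.0
```

Emit:
play_rows(
  offset=[
    [0,0,0.5],
    [0,0,1.5],
    [0,0,3],
    [0,0,5],
    [0,0,8],
    [0,0,11],
    [0,0,14],
    [0,0,15],
    [0,0,15],
  ],
  turn=[0,0,0,0,0,0,0,0,0],
  fingers=[-1,-1,-1,-1,-1,-1,-1,-1,-1],
)

```text
time: 10.0
tcp_pos: [0.4882, -0.1985, 0.2241]
orientation: [[-0.238, 0.971, 0.001], [0.971, 0.238, -0.001], [-0.001, 0.0, -1.0]]
force: [0.7, -0.8, -3.1]
grip_width: 0.014
finger_force: 40.0
```

```bash
python3 - <<'E'
from fit import *
print({k:bot.get_state()[k].round(4) for k in("tcp_pos","orientation","force","torque")})
n="side"; im,d=get_image(n); np.save("side2.npy",d); c=proj(n,[.48,-.16,.2])[0].astype(int); print(c)
cv2.imwrite("pics/p3.png",cv2.resize(im[c[1]-60:c[1]+90,c[0]-100:c[0]+100],(800,600),interpolation=cv2.INTER_CUBIC))
E
```

```text
{'tcp_pos': array([ 0.4882, -0.1985,  0.2241]), 'orientation': array([[-2.385e-01,  9.712e-01,  6.000e-04],
       [ 9.712e-01,  2.385e-01, -6.000e-04],
       [-7.000e-04,  5.000e-04, -1.000e+00]]), 'force': array([ 0.6862, -0.7502, -3.1474]), 'torque': array([-0.0439, -0.0649, -0.0107])}
[295 153]
```

View pics/p3.png

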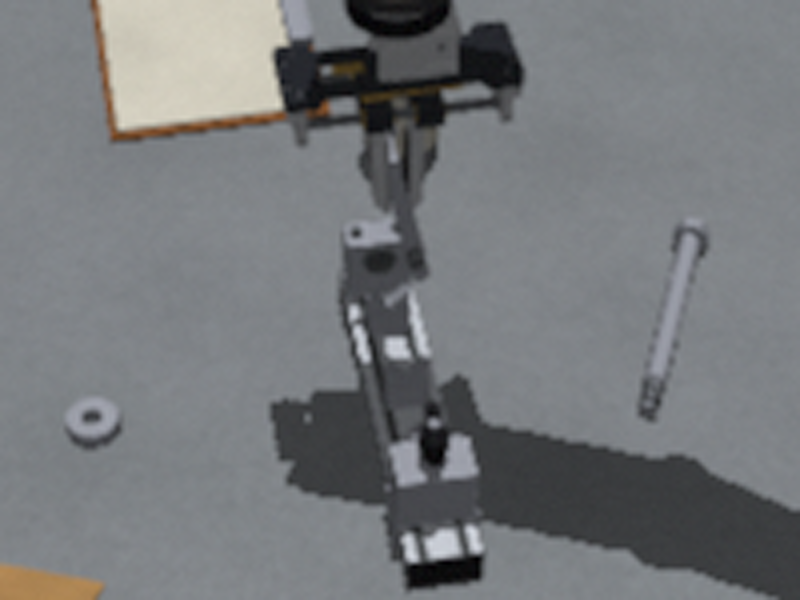

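```bash
python3 - <<'E'
from fit import *
for n in("top","side"):
    im=cv2.imread(f"pics/{n}0.png").astype(int); d=np.load(n+"0.npy")
    m=(im[:,:,1]-im[:,:,2]>12); c=proj(n,[.55,.47,.01])[0].astype(int)
    M=np.zeros_like(m);M[max(c[1]-70,0):c[1]+70,max(c[0]-70,0):c[0]+70]=1;m&=M.astype(bool)
    v,u=np.nonzero(m); 
    if len(u)>50:
        P=np.array([at_z(n,(a,b),.012) for a,b in zip(u,v)])[:,:2]*1000; print(n,"base",len(u),cv2.minAreaRect(P.astype(np.float32)))
    L=pts(n,d,[.48,.33,.18],[.62,.52,.34])
    def cs(v,Q): return csdf(loc(Q,v[0]-.1*np.cos(v[3]),v[1]-.1*np.sin(v[3]),v[3],v[2]))
    for x0 in([.549,.376,.2326,-1.5416],[.552,.385,.234,-1.52],[.548,.38,.236,-1.6]):
        r=least_squares(cs,x0,loss="cauchy",f_scale=.001,args=(L,)); print(n,r.x.round(4),r.cost,np.mean(abs(cs(r.x,L))<.003).round(2))
    v=r.x; p=loc(L,v[0]-.1*np.cos(v[3]),v[1]-.1*np.sin(v[3]),v[3],v[2])
    for a in np.arange(-.02,.13,.01):
        k=(p[:,0]>=a)&(p[:,0]<a+.01)&(p[:,2]<.03)
        if k.sum()>3: q=p[k]; print(round(a,2),k.sum(),"lat",np.percentile(q[:,1],[3,97]).round(3),"z",np.percentile(q[:,2],[3,97]).round(3))
E
```

```text
top [ 0.5479  0.3739  0.232  -1.5504] 0.0010112594919444455 0.66
top [ 0.5479  0.3739  0.232  -1.5504] 0.001011259491980453 0.66
top [ 0.5479  0.3739  0.232  -1.5504] 0.0010112594918382995 0.66
-0.02 40 lat [-0.023  0.045] z [-0.021  0.025]
-0.01 60 lat [-0.023  0.046] z [-0.004  0.025]
0.0 84 lat [-0.022  0.05 ] z [-0.006  0.028]
0.01 91 lat [-0.022  0.047] z [-0.004  0.027]
0.02 63 lat [-0.024  0.021] z [-0.007  0.027]
0.03 71 lat [-0.024  0.021] z [-0.003  0.027]
0.04 72 lat [-0.024  0.021] z [-0.005  0.027]
0.05 73 lat [-0.025  0.023] z [-0.008  0.027]
0.06 95 lat [-0.024  0.021] z [-0.015  0.027]
0.07 68 lat [-0.019  0.019] z [-0.01   0.022]
0.08 53 lat [-0.019  0.016] z [0.002 0.02 ]
0.09 49 lat [-0.017  0.016] z [0.    0.018]
0.1 41 lat [-0.013  0.015] z [-0.01   0.016]
side base 265 ((545.2578125, 451.87957763671875), (133.46615600585938, 140.9945831298828), 0.8735724687576294)
side [ 0.5479  0.3806  0.2321 -1.5758] 0.0018358056870697987 0.44
side [ 0.5479  0.3806  0.2321 -1.5758] 0.001835805684399948 0.44
side [ 0.5479  0.3806  0.2321 -1.5758] 0.0018358056897157607 0.44
-0.02 101 lat [-0.02   0.018] z [-0.018  0.023]
-0.01 208 lat [-0.024  0.045] z [-0.038  0.025]
0.0 128 lat [-0.024  0.045] z [-0.01   0.027]
0.01 71 lat [-0.024  0.047] z [0.005 0.024]
0.02 46 lat [-0.023  0.02 ] z [-0.016  0.025]
0.03 62 lat [-0.025  0.021] z [-0.013  0.027]
0.04 47 lat [-0.025  0.022] z [0.012 0.026]
0.05 90 lat [-0.024  0.021] z [-0.015  0.027]
0.06 88 lat [-0.024  0.022] z [0.003 0.027]
0.07 72 lat [-0.024  0.022] z [0.019 0.026]
0.08 45 lat [-0.014  0.017] z [0.009 0.02 ]
0.09 51 lat [-0.016  0.015] z [0.007 0.02 ]
0.1 51 lat [-0.015  0.016] z [0.002 0.018]
```

```bash
python3 - <<'E'
from fit import *
out=[]
for n in("top","side"):
    d=np.load(n+"0.npy"); L=pts(n,d,[.51,.34,.205],[.59,.46,.275])
    L0=loc(L,.547,.474,-1.56,.233); L=L[(abs(L0[:,1])<.032)&(L0[:,0]>.028)]
    def cs(v,Q):
        p=loc(Q,v[0],v[1],v[3],v[2]); return np.minimum(cyl(p,[-.03,0,0],[0,0,0],.017),box(p,np.array([-.055,0,0]),np.array([.025,.024,.024])))
    for ls in("soft_l1","cauchy"):
        r=least_squares(cs,[.547,.37,.233,-1.56],loss=ls,f_scale=.0015,args=(L,)); print(n,len(L),r.x.round(4),np.median(abs(cs(r.x,L))).round(4))
    v=r.x;p=loc(L,v[0],v[1],v[3],v[2]);k=(abs(p[:,1])<.018)&(p[:,0]<-.034)&(p[:,0]>-.07)&(p[:,2]>.012);print("housing top z",np.median(L[k,2]),"->",np.median(L[k,2])-.024)
    k=(abs(p[:,1])<.02)&(p[:,2]>-.01)&(p[:,2]<.017);print("front y",np.sort(L[k,1])[:8].round(4))
    k=(abs(p[:,1])<.004)&(p[:,0]<-.004)&(p[:,0]>-.026)&(p[:,2]>.01);print("barrel top",np.median(L[k,2]),k.sum())
E
```

```text
top 541 [ 0.5478  0.3732  0.2318 -1.5529] 0.0009
top 541 [ 0.5479  0.3731  0.2318 -1.5518] 0.0009
housing top z 0.25567902673151344 -> 0.23167902673151344
front y [0.3709 0.3716 0.3716 0.3717 0.3718 0.3718 0.3719 0.372 ]
barrel top 0.24891292190791695 25
side 471 [ 0.5487  0.3724  0.2319 -1.5563] 0.001
side 471 [ 0.5488  0.3722  0.2319 -1.5531] 0.001
housing top z 0.2555521315086289 -> 0.23155213150862888
front y [0.3703 0.3705 0.3707 0.3711 0.3711 0.3711 0.3713 0.3714]
barrel top 0.24879239586147495 28
```

Emit:
play_rows(
  offset=[
    [0.4,2,0.7],
    [1,6,0.7],
    [1.7,10,0.7],
    [2.4,14,0.7],
    [3.1,18,0.7],
    [3.8,22,0.7],
    [4.4,26,0.7],
    [5,29,0.7],
    [5.4,32,0.7],
    [5.8,34,0.7],
  ],
  turn=[0,-0.03,-0.06,-0.09,-0.12,-0.15,-0.18,-0.21,-0.224,-0.224],
  fingers=[-1,-1,-1,-1,-1,-1,-1,-1,-1,-1],
)

```text
time: 11.3
tcp_pos: [0.5453, 0.1444, 0.2302]
orientation: [[-0.019, 1.0, -0.001], [1.0, 0.019, 0.001], [0.001, -0.001, -1.0]]
force: [0.4, -0.7, -2.6]
grip_width: 0.0139
finger_force: 40.0
```

Emit:
play_rows(
  offset=[
    [0.2,1,0],
    [0.4,2,0],
    [0.5,3,0],
    [0.5,3.1,0],
    [0.5,3.1,0],
    [0.5,3.1,0],
  ],
  turn=[0,0,0,0,0,0],
  fingers=[-1,-1,-1,-1,-1,-1],
)

```text
time: 12.05
tcp_pos: [0.5512, 0.172, 0.2308]
orientation: [[-0.016, 1.0, -0.0], [1.0, 0.016, -0.0], [-0.0, -0.0, -1.0]]
force: [0.6, 0.4, -2.6]
grip_width: 0.0142
finger_force: 40.0
```

```bash
cat > ax.py <<'E'
from fit import *
s=bot.get_state(); T=s["tcp_pos"]; print({k:s[k].round(4) for k in("time","tcp_pos","orientation","force")})
a=[];Q=[]
for n in("side","top"):
    im,d=get_image(n); c=proj(n,[.55,.26,.23])[0].astype(int); print(n,c)
    u0,v0=max(c[0]-50,0),max(c[1]-60,0)
    a.append(cv2.resize(im[v0:v0+120,u0:u0+100],(400,480),interpolation=cv2.INTER_CUBIC))
    P=pts(n,d,[T[0]-.03,T[1]+.012,.19],[T[0]+.03,T[1]+.125,.28])
    def f(v,P): # point at T.y, dirs, tip y
        o=np.array([v[0],T[1],v[1]]);u=np.array([v[2],1,v[3]]);u/=np.linalg.norm(u)
        return np.minimum(cyl(P,o-.05*u,o+(v[4]-.025)*u,.0075),cyl(P,o,o+v[4]*u,.006))
    r=least_squares(f,[T[0],T[2],0,0,.1],loss="soft_l1",f_scale=.0015,args=(P,));v=r.x
    print(n,len(P),v.round(4),"res",np.median(abs(f(v,P))).round(4)); 
    u=np.array([v[2],1,v[3]]);u/=np.linalg.norm(u);print("tip",(np.array([v[0],T[1],v[1]])+v[4]*u).round(4),"maxy",np.sort(P[:,1])[-5:].round(4))
import sys; cv2.imwrite(sys.argv[1],np.hstack(a))
E
python3 ax.py pics/p4.png
```

```text
Traceback (most recent call last):
  File "ax.py", line 2, in <module>
    s=bot.get_state(); T=s["tcp_pos"]; print({k:s[k].round(4) for k in("time","tcp_pos","orientation","force")})
                                                ^^^^^^^^^^
AttributeError: 'float' object has no attribute 'round'
```

```bash
sed -i 's/"time",//' ax.py; python3 ax.py pics/p4.png
```

```text
{'tcp_pos': array([0.5512, 0.172 , 0.2308]), 'orientation': array([[-1.620e-02,  9.999e-01, -1.000e-04],
       [ 9.999e-01,  1.620e-02, -2.000e-04],
       [-2.000e-04, -1.000e-04, -1.000e+00]]), 'force': array([ 0.5944,  0.366 , -2.6092])}
side [257 259]
side 184 [ 0.5511  0.233  -0.0088 -0.0145  0.0992] res 0.0012
tip [0.5502 0.2712 0.2316] maxy [0.2713 0.2714 0.2719 0.272  0.272 ]
top [192 202]
top 0 [0.5512 0.2308 0.     0.     0.1   ] res nan
tip [0.5512 0.272  0.2308] maxy []
  return _methods._mean(a, axis=axis, dtype=dtype,
  ret = ret.dtype.type(ret / rcount)
```

View pics/p4.png

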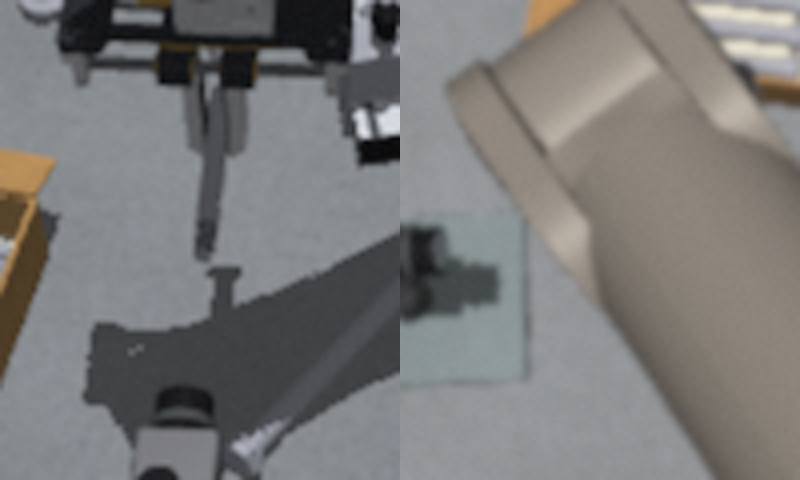

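The left half shows the axle held out towards the lens, with its threaded tip at (205,250) and the lens barrel at (185,400). The measured tip is within about 2 mm of the target and within 1° of square. I'll let it settle, then hand in.

Emit:
play_rows(
  offset=[
    [0,0,0],
    [0,0,0],
    [0,0,0],
    [0,0,0],
    [0,0,0],
    [0,0,0],
  ],
  turn=[0,0,0,0,0,0],
  fingers=[-1,-1,-1,-1,-1,-1],
)

```text
time: 12.9
tcp_pos: [0.5511, 0.1726, 0.2308]
orientation: [[-0.017, 1.0, -0.0], [1.0, 0.017, 0.0], [0.0, -0.0, -1.0]]
force: [0.5, 0.6, -3.1]
grip_width: 0.0136
finger_force: 40.0
```

```bash
python3 -c "
from h import *
s=bot.get_state();print(s['tcp_pos'],s['dq'].round(3),s['grip_width']);print(job.hand_in())"
```

```text
[0.55114297 0.17261043 0.23079387] [-0.001  0.    -0.    -0.    -0.001  0.     0.001] 0.013643935596558307
the job is handed in; nothing more can be done
None
```

I handed the job in at about 13 s: knob loosened, stop drawn back 35 mm, and the axle held still with its threaded end about 10 cm from the lens, measured within 2 mm of the centre line and about 1° of square (side camera only, as the arm blocked the top view); the hand-in gave no verdict.

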